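# Set up the grinding bench: matching nests and a spring pack

## Robot

A 6-joint arm with a two-finger parallel gripper is mounted at the origin on a cart in front of the work surface, level with it; the furniture and walls round the work are solid. World frame = base frame: x ahead of the robot, y to its left, z up, the work surface at z = 0. Lengths are in m, angles in rad, forces in N, time in s.
With the tool pointing down it reaches from about 0.35 to 0.85 m from the base axis. Payload 8.1 kg.
Tool frame: the origin (TCP) lies at the very end of the fingers, on their centre line; the grasp point (between the pads) lies robot.hold_point_z behind it (robot.hold_point_z is the distance from the TCP to the grasp point, in m); z points along the fingers, y is the direction in which the jaws open and shut (so a half turn about z gives the same grasp; the last joint's range is limited). The gripper opens to 93 mm and grips with 3 to 60 N. Pads are 15 mm wide; open, the fingers measure 128 mm over their backs; the gripper's body (75 mm by 188 mm) begins 65 mm behind the grasp point.
Start: joints at [-1.234, 0.13, 1.488, -0, 1.523, -0.085], TCP at [0.246, -0.547, 0.219] pointing down, gripper open.
Joint ranges: [-2.96, 2.96], [-0.89, 2.26], [0.02, 2.5], [-1.34, 4.48], [0, 2.73], [-2.66, 2.66]. Speed limits (rad/s): [2.39, 2.39, 2.79, 3.14, 3.14, 3.14].

## Interface

Orientations are given as a rotation vector (axis times angle).
In Python, from plant import robot, cams gives the robot as it stands. The module is installed in compiled form; this text tells all that it offers.
- The arm moves only by the tool step_arm, never from a script. Its argument "deltas" is a list of rows, each an object with "offset": the shift along the tool's x, y, z in cm, a list of three; "roll": the turn about the tool's z in rad. In form: [{"offset": [x, y, z], "roll": roll}, ...]. A call has 1 to 12 rows; each row shifts and turns the commanded pose from where the row before left it, along the tool's axes as they then stand; what a row does not reach is not made up. A row lasts 1/8 s, in which the tool goes at most 62.5 mm and 10.7 degrees, less where a joint would pass 70% of its speed; a pose out of reach is approached as far as the arm can. A call with a gripper value outside its range is refused whole. "fingers" is the finger opening in cm, from 0 to 9.3, set as the call begins (left out, the last holds). The fingers move at their own pace and stop on an object; "grip_force" is the grip in N (left out, the last holds). Time passes only in rows, so rows that do not move let the fingers close. It gives the time, the measured TCP pose, the force and the opening at its end, in the units of the state.
- robot.read_state(): the state, without advancing time (a new reading comes with each control period).
- cams.read_camera(name): name is "scene" or "top" or "wrist"; returns a dict with "pixels" (420x560x3 uint8, red, green, blue), "fx", "fy", "cx", "cy" (pixels), "k1" (the pictures are not rectified: a ray, as slopes to the right and down, at radius r is drawn at 1 + k1 r^2 times it, then the intrinsics apply), "extrinsics" (4x4, takes a point from world to camera coordinates). Camera axes: x right, y down, z forward; pixel columns grow to the right and rows downward; lengths in m; the calibration is good to about 2 mm. A picture is of the moment at which its call begins. There is no depth.
- robot.close_job(): hands the job in, once; it reports no verdict.
Trained networks look in a picture, given as the dict that the camera call returned (one of the last four; its "shot" number tells which), for a name from the list of things; names that differ only in an ending like _2 or _b are one class to them, and where a whole thing is asked for, a point or a joint stands for the part that bears it (a point fixed in the world has none). Each returns a list of dicts, best first, with "score" (0 to 1); they miss things now and then, are a little off and sometimes report something else, mostly with a low value. They report only what shows in the picture. A call takes as long as a camera call. They do not tell look-alikes from the thing itself.
- cams.boxes_of(picture, thing): "xy" ([column, row] in pixels, amid what is visible of it).
- cams.silhouettes(picture, thing): "mask" (420x560 bool, what is visible of it) and "xy" ([column, row] in pixels, amid what is visible of it).
- cams.pinpoint(picture, thing): "xy" ([column, row] in pixels: a listed point, or the origin of a listed thing).
The state is a dict: "t": time; "q": joint angles; "dq": joint speeds; "joint_torque": joint torques, N m; "tool_pos": TCP position; "orientation": TCP orientation; "force": force on the tool from outside, world axes, zero at the start; "wrist_torque": the same for the moment, N m; "opening": finger opening in m.
Only numpy, scipy, OpenCV 4.12 (cv2) and the standard library are available. Lean on these libraries where they do the work, as an engineer would, in place of code of your own. Each camera call takes 0.05 s, during which the arm holds its last target. There are 200 camera calls.

## Task

Get the bench ready for the next grinding run: put the small mounted specimen in the small round nest and the blue mould cup in the large round nest, both upright and down on the nest's floor. Build the spring pack on the arbor: first the conical washer that lies with its hollow side up, then on top of it the one that lies hollow side down, each kept the way up it lies, so that their wide rims meet; let go of everything and leave it at rest.

Things in the scene. Friction and masses are not known exactly. Their poses are not given: they have to be found in the camera images.
- specimen: mounted metal specimen: a solid red resin disc with a light metal face on top, diameter 25 mm, 19 mm high, 0.035 kg, standing on the worktop. Origin: centre of its underside, z up; round, so its yaw means nothing.
- mould_cup: blue cylindrical open cup, outside diameter 40 mm, 28 mm high, mouth up, 0.03 kg; grasp it across its outside. Origin: centre of its underside, z up; round, so its yaw means nothing.
- washer_hollow_up: conical spring washer (disc spring) of bare steel, outside diameter 50 mm, round hole 22 mm, 12 mm high in all, its outer rim a plain upright edge 5 mm high with a flat land; 0.06 kg; grasp it across the outer rim. Origin: centre of its underside as it lies, z up; round, so its yaw means nothing. This one lies hollow side (dish) up: it rests on its narrow hole end, and the wide rim is at the top, from 7 to 12 mm over the origin.
- washer_hollow_down: conical spring washer (disc spring) of bare steel, outside diameter 50 mm, round hole 22 mm, 12 mm high in all, its outer rim a plain upright edge 5 mm high with a flat land; 0.06 kg; grasp it across the outer rim. Origin: centre of its underside as it lies, z up; round, so its yaw means nothing. This one lies hollow side down, like a flat cone: it rests on its wide rim, which reaches from 0 to 5 mm over the origin, and the hole end is at the top.
- small_nest: fixed turned aluminium ring nest for the specimen: outside diameter 56 mm, 12 mm high, round recess of diameter 36 mm with a dark rubber floor 6 mm over the origin and a slightly chamfered mouth. Origin: centre of its underside on the worktop, z up.
- large_nest: fixed turned aluminium ring nest for the mould cup: outside diameter 68 mm, 12 mm high, round recess of diameter 52 mm with a dark rubber floor 6 mm over the origin and a slightly chamfered mouth. Origin: centre of its underside on the worktop, z up.
- arbor: fixed arbor for the washers: an upright steel post of diameter 14 mm on an aluminium flange of diameter 64 mm whose top is 8 mm over the origin; the post is straight up to 40 mm and tapers to 5 mm diameter at its top, 50 mm over the origin. The first washer rests on the flange (its underside 8 mm over the origin), the second on the first (20 mm). Origin: centre of the flange's underside on the worktop, z up.
Mind the look-alikes: they are no part of the job. Leave any pink or turquoise look-alike of the washer_hollow_down alone.

How it is judged:
By the outcome, as a careful person would: the job done as asked, in the order asked, and still so for the second after the job is handed in, with the robot touching nothing.
It also fails if it takes over 117 s, if anything falls off the work surface, if the arm or the gripper's body presses on something with over 40 N, if the wrist force passes 120 N, or if a joint passes its speed limit or range.

## Working session

There is one attempt and no reset: what is moved stays moved. The work goes in short steps, Python scripts to look and compute and a tool call to move; the robot and the scene stay as the last step left them, time stands still between calls to the robot, and variables do not carry over. Pictures are saved under pics/ and viewed, about 12 in all and at most 16, crops included, and the job is handed in when it is done.

Besides the shell and the picture viewer there is one more tool, called after "Emit:" as name(argument=value, ...), one argument or row to a line, values as JSON. step_arm: Moves the arm, as the interface text tells. Its arguments: {"type":"object","properties":{"deltas":{"type":"array"},"fingers":{"type":"number"},"grip_force":{"type":"number"}},"required":["deltas"]}

```bash
mkdir -p pics; cat > h.py <<'E'
import numpy as np, cv2
from plant import robot, cams
NAMES=["specimen","mould_cup","washer_hollow_up","washer_hollow_down","small_nest","large_nest","arbor"]
def ray(p,xy):
    K=np.array([[p["fx"],0,p["cx"]],[0,p["fy"],p["cy"]],[0,0,1.]])
    d=(np.array(xy,float)-[p["cx"],p["cy"]])/[p["fx"],p["fy"]]
    u=d.copy()
    for _ in range(20): u=d/(1+p["k1"]*(u@u))
    E=np.array(p["extrinsics"]); R=E[:3,:3]
    v=R.T@np.array([u[0],u[1],1.]); return -R.T@E[:3,3], v/np.linalg.norm(v)
def atz(p,xy,z):
    c,v=ray(p,xy); return c+v*(z-c[2])/v[2]
def tri(obs):
    A=np.zeros((3,3));b=np.zeros(3)
    for p,xy in obs:
        c,v=ray(p,xy);M=np.eye(3)-np.outer(v,v);A+=M;b+=M@c
    return np.linalg.solve(A,b)
def save(p,n): cv2.imwrite(f"pics/{n}.png",cv2.cvtColor(p["pixels"],cv2.COLOR_RGB2BGR))
E
cat > a.py <<'E'
from h import *
np.set_printoptions(precision=4,suppress=True)
s=robot.read_state();print(s["t"],s["tool_pos"],s["orientation"],s["force"],robot.hold_point_z)
P={n:cams.read_camera(n) for n in("scene","top","wrist")}
for n in P: save(P[n],"0"+n)
for t in NAMES:
    for n in P:
        for r in cams.pinpoint(P[n],t)[:4]:
            print(t,n,round(r["score"],2),np.round(r["xy"],1),atz(P[n],r["xy"],0))
E
python3 a.py; python3 -c "
import cv2,numpy as np
cv2.imwrite('pics/0st.png',np.hstack([cv2.imread('pics/0scene.png')]))"
```

```text
0.0 [ 0.2455 -0.5469  0.2176] [-3.0702 -0.6573  0.0004] [-0.1919 -0.098   0.2738] 0.0188
specimen scene 0.5 [295.6 267.2] [ 0.5097 -0.2355  0.    ]
specimen top 0.45 [236.8 253.9] [ 0.5022 -0.2454  0.    ]
mould_cup scene 0.79 [319.4 310.9] [ 0.4296 -0.1869  0.    ]
mould_cup top 0.88 [200.8 304.4] [ 0.4188 -0.1824  0.    ]
washer_hollow_up scene 0.58 [390.9 266.1] [ 0.3786 -0.332   0.    ]
washer_hollow_up top 0.71 [292.2 324.6] [ 0.3801 -0.3359  0.    ]
washer_hollow_down scene 0.93 [359.2 216.5] [ 0.4807 -0.4009  0.    ]
washer_hollow_down scene 0.74 [245.7 175.3] [ 0.7248 -0.3662  0.    ]
washer_hollow_down scene 0.64 [202.2 200. ] [ 0.7486 -0.2624  0.    ]
washer_hollow_down scene 0.51 [279.4 155.8] [ 0.7054 -0.4552  0.    ]
washer_hollow_down top 0.95 [306.9 123.2] [ 0.725  -0.3721  0.    ]
washer_hollow_down top 0.9 [243.1 108.7] [ 0.7537 -0.2619  0.    ]
washer_hollow_down top 0.77 [361.5 130.6] [ 0.7096 -0.467   0.    ]
washer_hollow_down top 0.69 [332.7 270.3] [ 0.4694 -0.4077  0.    ]
small_nest scene 0.61 [237.1 230. ] [ 0.6444 -0.2424  0.    ]
small_nest top 0.63 [236.2 175.4] [ 0.6368 -0.2474  0.    ]
large_nest scene 0.85 [332.6 189. ] [ 0.5604 -0.4347  0.    ]
large_nest top 0.95 [343.  216.5] [ 0.5606 -0.4288  0.    ]
arbor scene 0.81 [281.7 204. ] [ 0.6175 -0.343   0.    ]
arbor scene 0.67 [330.3 189.6] [ 0.5631 -0.4307  0.    ]
arbor top 0.66 [291.3 189.6] [ 0.6096 -0.3414  0.    ]
```

View pics/0top.png

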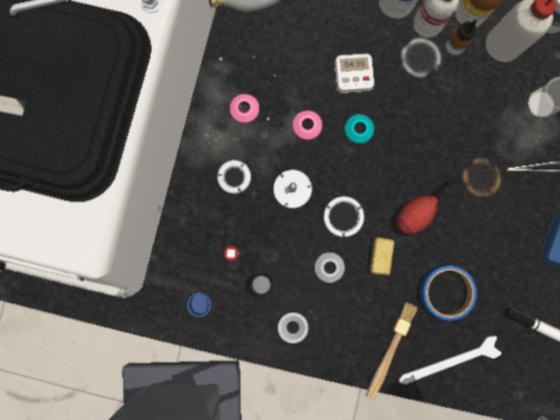

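View pics/0scene.png

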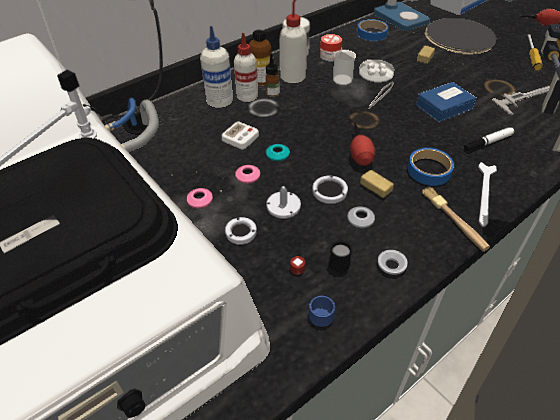

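The views show both nests, the arbor at top-view px (292,188), and the steel washers at (293,327) for hollow up and (330,267) for hollow down. The pink and turquoise look-alikes are beyond them. There is a dark cylinder at (261,284), and the machine stands on the left. I'll turn the jaws along world x and go overhead.

Emit:
step_arm(
  deltas=[
    {"offset":[0,0,-1.4],"roll":-0.165},
    {"offset":[0,0,-1.4],"roll":-0.165},
    {"offset":[0,0,-1.4],"roll":-0.165},
    {"offset":[0,0,-1.4],"roll":-0.165},
    {"offset":[0,0,-1.4],"roll":-0.165},
    {"offset":[0,0,-1.4],"roll":-0.165},
    {"offset":[0,0,-1.4],"roll":-0.159},
  ],
  fingers=6,
)

```text
t: 2.08
tool_pos: [0.2457, -0.5474, 0.3171]
orientation: [2.215, 2.227, -0.0]
force: [1.4, 0.5, -0.2]
opening: 0.0597
```

Emit:
step_arm(
  deltas=[
    {"offset":[2.5,2.4,0]},
    {"offset":[2.5,2.4,0]},
    {"offset":[2.5,2.4,0]},
    {"offset":[2.5,2.4,0]},
    {"offset":[2.5,2.4,0]},
    {"offset":[2.5,2.4,0]},
    {"offset":[2.5,2.4,0]},
    {"offset":[2.5,2.4,0]},
    {"offset":[2.5,2.4,0]},
    {"offset":[2.5,2.4,0]},
    {"offset":[0,0,0]},
    {"offset":[0,0,0]},
  ],
)

```text
schema error: expected keys offset, roll
```

```bash
cat > b.py <<'E'
from h import *
import sys
np.set_printoptions(precision=4,suppress=True)
tag=sys.argv[1]
s=robot.read_state();print(s["t"],s["tool_pos"],s["orientation"],s["force"],s["opening"])
w=cams.read_camera("wrist");t=cams.read_camera("top");c=cams.read_camera("scene")
save(w,tag+"w")
E=np.array(w["extrinsics"]);print("cam",-E[:3,:3].T@E[:3,3],"fwd",E[2,:3],"right",E[0,:3])
for n in NAMES:
    R=cams.pinpoint(w,n)[:4];T=cams.pinpoint(t,n);S=cams.pinpoint(c,n)
    for r in R:
        g=atz(w,r["xy"],0);o=[(w,r["xy"])]
        for p,L in((t,T),(c,S)):
            L=[q for q in L if np.linalg.norm(atz(p,q["xy"],0)-g)<.03]
            if L:o.append((p,L[0]["xy"]))
        print(n,round(r["score"],2),np.round(r["xy"],1),g[:2],"tri",len(o),tri(o) if len(o)>1 else "")
E
python3 b.py 1
```

```text
2.075 [ 0.2457 -0.5474  0.3171] [ 2.2154  2.2274 -0.    ] [ 1.4379  0.4636 -0.1902] 0.059687735025314805
cam [ 0.2454 -0.466   0.4834] fwd [ 0.0009 -0.2963 -0.9551] right [ 1.      0.0055 -0.0008]
washer_hollow_up 0.63 [379.8  19.7] [ 0.3773 -0.3392] tri 3 [ 0.3798 -0.3361 -0.0077]
washer_hollow_down 0.6 [444.8  73. ] [ 0.478  -0.4065] tri 3 [ 0.4785 -0.4051 -0.0009]
large_nest 0.75 [497.4  89.4] [ 0.5624 -0.426 ] tri 3 [ 0.558  -0.424   0.0029]
large_nest 0.71 [443.1  70.8] [ 0.4751 -0.4036] tri 1 
arbor 0.71 [537.6  35.3] [ 0.614  -0.3471] tri 3 [ 0.6158 -0.3435 -0.0039]
```

View pics/1w.png

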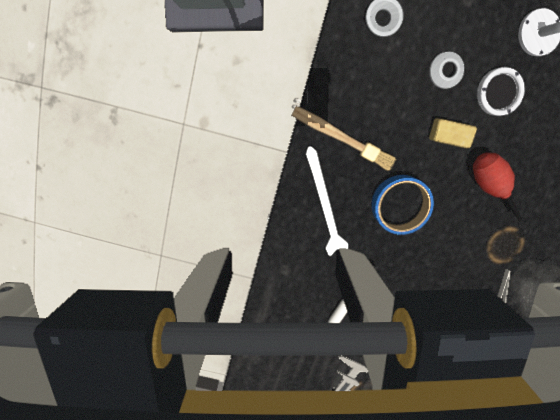

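The wrist view shows the hollow-up washer at (385,17), the hollow-down one at (447,70) and the large nest at (501,91). Each row needs a roll, so I'll resend the move with it.

Emit:
step_arm(
  deltas=[
    {"offset":[1.9,2.4,0],"roll":0},
    {"offset":[1.9,2.4,0],"roll":0},
    {"offset":[1.9,2.4,0],"roll":0},
    {"offset":[1.9,2.4,0],"roll":0},
    {"offset":[1.9,2.4,0],"roll":0},
    {"offset":[1.9,2.4,0],"roll":0},
    {"offset":[1.9,2.4,0],"roll":0},
    {"offset":[1.9,2.4,0],"roll":0},
    {"offset":[1.9,2.4,0],"roll":0},
    {"offset":[1.9,2.4,0],"roll":0},
    {"offset":[0,0,0],"roll":0},
    {"offset":[0,0,0],"roll":0},
  ],
)

```text
t: 4.78
tool_pos: [0.4853, -0.3577, 0.3166]
orientation: [-2.221, -2.222, 0.001]
force: [0.3, 0.3, 0.5]
opening: 0.0596
```

```bash
python3 b.py 2
```

```text
4.775 [ 0.4853 -0.3577  0.3166] [-2.2211 -2.2216  0.0007] [0.3272 0.2824 0.4995] 0.059647485380517375
cam [ 0.4856 -0.2762  0.4828] fwd [-0.001  -0.2965 -0.955 ] right [ 1.      0.0004 -0.0012]
specimen 0.49 [299.9  84.9] [ 0.5082 -0.2379] tri 2 [ 0.5091 -0.2371 -0.0055]
mould_cup 0.69 [239.5  46.9] [ 0.4232 -0.1869] tri 2 [ 0.4244 -0.1849 -0.0049]
washer_hollow_up 0.97 [215.  154.2] [ 0.3807 -0.337 ] tri 2 [ 0.3789 -0.3381 -0.0086]
washer_hollow_down 0.98 [465.9 108.4] [ 0.7567 -0.2669] tri 3 [ 0.7614 -0.2653 -0.0172]
washer_hollow_down 0.85 [439.8 180.6] [ 0.731 -0.377] tri 3 [ 0.7308 -0.3758 -0.0087]
washer_hollow_down 0.78 [276.1 197.7] [ 0.4731 -0.4054] tri 2 [ 0.4781 -0.4027 -0.004 ]
washer_hollow_down 0.64 [421.9 234.3] [ 0.7138 -0.4676] tri 2 [ 0.7197 -0.469  -0.0059]
small_nest 0.73 [393.8  90.7] [ 0.6447 -0.2444] tri 3 [ 0.6381 -0.244  -0.0003]
large_nest 0.86 [331.4 210.1] [ 0.5612 -0.4258] tri 2 [ 0.5583 -0.424   0.0086]
arbor 0.58 [367.1 159.9] [ 0.6125 -0.3454] tri 2 [ 0.6173 -0.346  -0.0106]
```

View pics/2w.png

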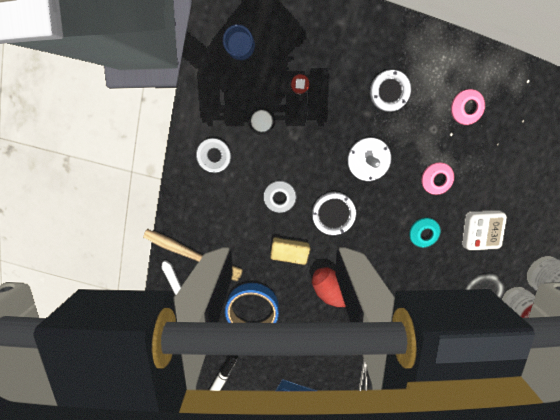

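The wrist view shows everything: specimen (301,84), cup (239,42), dark look-alike (261,121), hollow-up washer (213,155), hollow-down washer (279,197), small nest (390,90), arbor (370,160) and large nest (334,213). The machine cuts the top right corner, so I'll work out its height before moving beside it.

```bash
cat > c.py <<'E'
from h import *
np.set_printoptions(precision=3,suppress=True)
w=cams.read_camera("wrist");t=cams.read_camera("top");s=cams.read_camera("scene")
c,a=ray(w,(390,0));_,b=ray(w,(558,64));n=np.cross(a,b);n/=np.linalg.norm(n)
for xy in [(170,180),(186,120),(200,60),(155,230)]:
    o,v=ray(t,xy);print("edge",o+v*((c-o)@n)/(v@n), "z0",atz(t,xy,0)[:2])
print(tri([(t,(128,296)),(s,(264,345))]),"corner")
E
python3 c.py
python3 - <<'E'
import cv2
a=cv2.imread('pics/0scene.png')[140:380,120:440];cv2.imwrite('pics/0sc.png',cv2.resize(a,None,fx=2.4,fy=2.4,interpolation=2))
E
```

```text
edge [ 0.624 -0.146  0.058] z0 [ 0.632 -0.133]
edge [ 0.721 -0.173  0.06 ] z0 [ 0.736 -0.162]
edge [ 0.83  -0.193  0.037] z0 [ 0.844 -0.188]
edge [ 0.545 -0.115  0.036] z0 [ 0.547 -0.107]
[ 0.444 -0.071  0.049] corner
```

View pics/0sc.png

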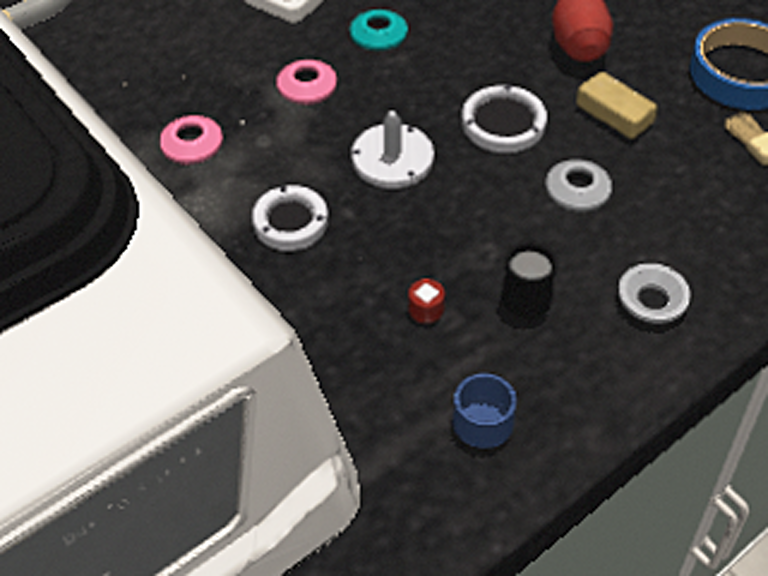

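The machine's edge is about 0.1 m clear of the small nest and low (about 5 cm), so the present orientation works. Next I hover over the specimen.

Emit:
step_arm(
  deltas=[
    {"offset":[1.5,0.3,2.7],"roll":0},
    {"offset":[1.5,0.3,2.7],"roll":0},
    {"offset":[1.5,0.3,2.7],"roll":0},
    {"offset":[1.5,0.3,2.7],"roll":0},
    {"offset":[1.5,0.3,2.7],"roll":0},
    {"offset":[1.5,0.3,2.7],"roll":0},
    {"offset":[1.5,0.3,2.7],"roll":0},
    {"offset":[1.5,0.3,2.7],"roll":0},
    {"offset":[0,0,0],"roll":0},
    {"offset":[0,0,0],"roll":0},
  ],
  fingers=5,
)

```text
t: 7.38
tool_pos: [0.5102, -0.2382, 0.1019]
orientation: [2.22, 2.221, 0.0]
force: [0.6, -0.4, 0.2]
opening: 0.0498
```

```bash
cat > d.py <<'E'
# d.py tag thing height: silhouette (convex hull) matched against a cylinder-outline; offsets to TCP
from h import *
from scipy.optimize import least_squares
import sys
np.set_printoptions(precision=4,suppress=True)
PROF={"specimen":[(0,.0125),(.019,.0125)],"mould_cup":[(0,.02),(.028,.02)],
"washer_hollow_up":[(0,.0135),(.007,.025),(.012,.025)],"washer_hollow_down":[(0,.025),(.005,.025),(.012,.0135)],
"small_nest":[(0,.028),(.012,.028)],"large_nest":[(0,.034),(.012,.034)],"arbor":[(0,.032),(.008,.032)]}
def proj(p,X):
    E=np.array(p["extrinsics"]);Y=X@E[:3,:3].T+E[:3,3];u=Y[:,:2]/Y[:,2:]
    u=u*(1+p["k1"]*(u**2).sum(1,keepdims=True));return u*[p["fx"],p["fy"]]+[p["cx"],p["cy"]]
def fit(p,thing,mask,x0):
    cs,_=cv2.findContours(mask.astype(np.uint8),cv2.RETR_EXTERNAL,cv2.CHAIN_APPROX_NONE)
    hull=cv2.convexHull(max(cs,key=cv2.contourArea))[:,0].astype(float)
    a=np.linspace(0,2*np.pi,72,endpoint=False)
    def mom(poly):
        m=cv2.moments(poly.astype(np.float32).reshape(-1,1,2));return np.array([m["m10"]/m["m00"],m["m01"]/m["m00"],np.sqrt(m["m00"])])
    h=mom(hull); 
    def f(x):
        X=np.vstack([np.c_[x[0]+r*np.cos(a),x[1]+r*np.sin(a),np.full(72,z+x[2])] for z,r in PROF[thing]])
        return mom(cv2.convexHull(proj(p,X).astype(np.float32))[:,0])-h-[0,0,-1]
    r=least_squares(lambda x:f([x[0],x[1],0])[:2],x0[:2],x_scale=.01,diff_step=1e-3)
    return r.x, f([*r.x,0])[2]/h[2]
if __name__=="__main__":
    tag=sys.argv[1]
    s=robot.read_state();tp=np.array(s["tool_pos"]);print(s["t"],tp,s["force"],s["opening"])
    w=cams.read_camera("wrist");save(w,tag)
    for n in sys.argv[2:]:
        for pp in cams.pinpoint(w,n)[:2]:print(n,"pin",round(pp["score"],2),np.round(pp["xy"]),atz(w,pp["xy"],0)[:2])
        for m in cams.silhouettes(w,n)[:2]:
            x,e=fit(w,n,m["mask"],atz(w,m["xy"],.01)[:2])
            print(n,"sil",round(m["score"],2),np.round(m["xy"]),x,"size err",round(e,3),"move[dy,dx]cm",(x[1]-tp[1])*100,(x[0]-tp[0])*100)
E
python3 d.py 3 specimen small_nest mould_cup
```

```text
7.375 [ 0.5102 -0.2382  0.1019] [ 0.6114 -0.3845  0.2494] 0.049819808201089395
specimen pin 0.82 [280. 207.] [ 0.5069 -0.2366]
specimen sil 0.81 [282. 211.] [ 0.5073 -0.2379] size err 0.087 move[dy,dx]cm 0.02114956643459176 -0.2818801448222885
small_nest pin 0.67 [427. 215.] [ 0.6395 -0.2446]
small_nest sil 0.89 [430. 216.] [ 0.6366 -0.2444] size err 0.061 move[dy,dx]cm -0.6204256351594661 12.64603813535662
mould_cup pin 0.68 [182. 149.] [ 0.4249 -0.1858]
```

View pics/3.png

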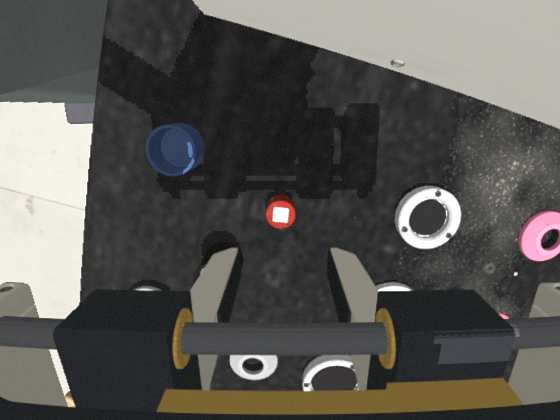

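The close wrist view shows the specimen at (281,214) between the fingers and the small nest at (429,217). Going down to grasp.

Emit:
step_arm(
  deltas=[
    {"offset":[0,-0.3,2],"roll":0},
    {"offset":[0,0,2.5],"roll":0},
    {"offset":[0,0,2.5],"roll":0},
    {"offset":[0,0,1.5],"roll":0},
    {"offset":[0,0,1],"roll":0},
    {"offset":[0,0,0],"roll":0},
  ],
)

```text
t: 8.48
tool_pos: [0.5064, -0.2373, 0.0053]
orientation: [-2.221, -2.221, 0.0]
force: [0.1, -0.9, 0.2]
opening: 0.0499
```

Emit:
step_arm(
  deltas=[
    {"offset":[0,0,0],"roll":0},
    {"offset":[0,0,0],"roll":0},
    {"offset":[0,0,0],"roll":0},
    {"offset":[0,0,0],"roll":0},
    {"offset":[0,0,0],"roll":0},
    {"offset":[0,0,0],"roll":0},
  ],
  fingers=1.5,
  grip_force=20,
)

```text
t: 9.22
tool_pos: [0.5071, -0.2376, 0.0062]
orientation: [2.221, 2.221, 0.0]
force: [-1.2, -0.3, 5.3]
opening: 0.0244
```

Emit:
step_arm(
  deltas=[
    {"offset":[0,0,-2],"roll":0},
    {"offset":[0,0,-2],"roll":0},
    {"offset":[0,0,-2],"roll":0},
    {"offset":[0,2,0],"roll":0},
    {"offset":[-0.3,3,0],"roll":0},
    {"offset":[-0.3,3,0],"roll":0},
    {"offset":[0,3,0],"roll":0},
    {"offset":[0,2,0],"roll":0},
    {"offset":[0,0,0],"roll":0},
    {"offset":[0,0,0],"roll":0},
  ],
)

```text
t: 10.48
tool_pos: [0.6362, -0.2434, 0.0661]
orientation: [-2.221, -2.221, 0.0]
force: [-0.4, -0.5, -0.4]
opening: 0.0243
```

```bash
python3 d.py 4 specimen small_nest arbor
```

```text
10.475 [ 0.6362 -0.2434  0.0661] [-0.4042 -0.5338 -0.3948] 0.024340743226100345
specimen sil 0.84 [283. 264.] [ 0.6359 -0.2738] size err -0.229 move[dy,dx]cm -3.0320561415088014 -0.021926985902542828
small_nest pin 0.86 [288. 223.] [ 0.6395 -0.2446]
small_nest sil 0.58 [286. 223.] [ 0.6369 -0.2417] size err 0.093 move[dy,dx]cm 0.17495542424163235 0.0709966394066619
arbor pin 0.86 [256. 329.] [ 0.6116 -0.3432]
arbor sil 0.78 [265. 320.] [ 0.6263 -0.3245] size err 1.692 move[dy,dx]cm -8.111790810526434 -0.9831700239194552
arbor sil 0.46 [286. 220.] [ 0.6372 -0.2428] size err 0.218 move[dy,dx]cm 0.061557821336130636 0.10881834487930231
```

View pics/4.png

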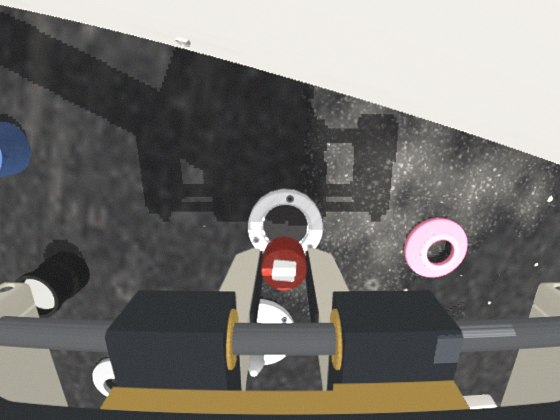

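The specimen is held at (285,264), lined up with the small nest at (286,226). Lowering it in.

Emit:
step_arm(
  deltas=[
    {"offset":[0,0.15,1.5],"roll":0},
    {"offset":[0,0,1.5],"roll":0},
    {"offset":[0,0,1],"roll":0},
    {"offset":[0,0,0.6],"roll":0},
    {"offset":[0,0,0.4],"roll":0},
    {"offset":[0,0,0.1],"roll":0},
    {"offset":[0,0,0],"roll":0},
  ],
)

```text
t: 11.7
tool_pos: [0.6385, -0.2435, 0.0151]
orientation: [2.221, 2.221, 0.0]
force: [0.1, -0.4, 0.3]
opening: 0.0244
```

Emit:
step_arm(
  deltas=[
    {"offset":[0,0,0],"roll":0},
    {"offset":[0,0,0],"roll":0},
    {"offset":[0,0,0],"roll":0},
    {"offset":[0,0,0],"roll":0},
    {"offset":[0,0,-1],"roll":0},
    {"offset":[0,0,-2],"roll":0},
    {"offset":[0,0,-3],"roll":0},
    {"offset":[0,0,-3],"roll":0},
  ],
  fingers=4.2,
)

```text
t: 12.7
tool_pos: [0.6386, -0.2436, 0.1075]
orientation: [2.22, 2.22, 0.001]
force: [0.4, -0.4, -0.3]
opening: 0.0422
```

Emit:
step_arm(
  deltas=[
    {"offset":[0.6,-2.2,0],"roll":0},
    {"offset":[0.6,-2.2,0],"roll":0},
    {"offset":[0.6,-2.2,0],"roll":0},
    {"offset":[0.6,-2.2,0],"roll":0},
    {"offset":[0.6,-2.2,0],"roll":0},
    {"offset":[0.6,-2.2,0],"roll":0},
    {"offset":[0.6,-2.2,0],"roll":0},
    {"offset":[0.6,-2.2,0],"roll":0},
    {"offset":[0.6,-2.2,0],"roll":0},
    {"offset":[0.3,-1.5,0],"roll":0},
    {"offset":[0,0,0],"roll":0},
    {"offset":[0,0,0],"roll":0},
  ],
  fingers=6.2,
)

```text
t: 14.2
tool_pos: [0.4262, -0.1869, 0.1059]
orientation: [2.22, 2.22, 0.001]
force: [0.1, -1.4, -0.9]
opening: 0.0618
```

```bash
python3 d.py 5 mould_cup specimen
```

```text
14.2 [ 0.4262 -0.1869  0.1059] [ 0.093  -1.3687 -0.8807] 0.06182671910080758
mould_cup pin 0.87 [279. 206.] [ 0.4219 -0.1859]
mould_cup sil 0.79 [282. 212.] [ 0.4239 -0.1839] size err 0.051 move[dy,dx]cm 0.29909258677203177 -0.22537727164164134
specimen pin 0.95 [503. 265.] [ 0.6433 -0.247 ]
```

View pics/5.png

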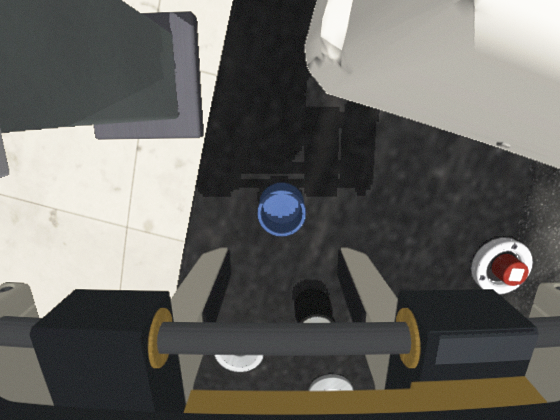

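The specimen stands in the small nest at (505,267), and the cup is at (282,209). Grasping the cup.

Emit:
step_arm(
  deltas=[
    {"offset":[0.2,-0.25,2],"roll":0},
    {"offset":[0,0,2.5],"roll":0},
    {"offset":[0,0,2.5],"roll":0},
    {"offset":[0,0,1.7],"roll":0},
    {"offset":[0,0,1],"roll":0},
    {"offset":[0,0,0],"roll":0},
  ],
)

```text
t: 15.2
tool_pos: [0.4223, -0.1842, 0.0072]
orientation: [-2.221, -2.221, 0.0]
force: [0.9, 0.2, 0.6]
opening: 0.0619
```

Emit:
step_arm(
  deltas=[
    {"offset":[0,0,0],"roll":0},
    {"offset":[0,0,0],"roll":0},
    {"offset":[0,0,0],"roll":0},
    {"offset":[0,0,0],"roll":0},
    {"offset":[0,0,0],"roll":0},
    {"offset":[0,0,0],"roll":0},
  ],
  fingers=3,
  grip_force=15,
)

```text
t: 15.95
tool_pos: [0.4231, -0.1847, 0.0083]
orientation: [2.221, 2.221, 0.0]
force: [-1.1, -0.2, 6.5]
opening: 0.0387
```

Emit:
step_arm(
  deltas=[
    {"offset":[0,0,-2.5],"roll":0},
    {"offset":[0,0,-3],"roll":0},
    {"offset":[0,0,-3],"roll":0},
    {"offset":[-2,1.1,0],"roll":0},
    {"offset":[-3.5,1.9,0],"roll":0},
    {"offset":[-3.5,1.9,0],"roll":0},
    {"offset":[-3.5,1.9,0],"roll":0},
    {"offset":[-3.5,1.9,0],"roll":0},
    {"offset":[-3.5,1.9,0],"roll":0},
    {"offset":[-3,2.2,0],"roll":0},
    {"offset":[-1.5,1,0],"roll":0},
    {"offset":[0,0,0],"roll":0},
  ],
)

```text
t: 17.45
tool_pos: [0.5606, -0.4251, 0.0918]
orientation: [-2.222, -2.22, 0.0]
force: [-1.0, -0.8, -1.2]
opening: 0.0388
```

```bash
python3 d.py 6 mould_cup large_nest arbor
```

```text
17.45 [ 0.5606 -0.4251  0.0918] [-0.9785 -0.772  -1.1612] 0.03881315244761478
mould_cup pin 0.63 [280. 251.] [ 0.5576 -0.4619]
mould_cup sil 0.71 [282. 268.] [ 0.5603 -0.4674] size err -0.314 move[dy,dx]cm -4.231945590151448 -0.03478360187383345
large_nest pin 0.86 [287. 215.] [ 0.5632 -0.4275]
large_nest sil 0.65 [288. 204.] [ 0.5643 -0.4244] size err 0.141 move[dy,dx]cm 0.06917102303807265 0.3722788366326002
arbor pin 0.58 [352. 113.] [ 0.614  -0.3437]
arbor sil 0.97 [352. 113.] [ 0.6139 -0.3436] size err 0.024 move[dy,dx]cm 8.140877625587189 5.328036353010068
```

View pics/6.png

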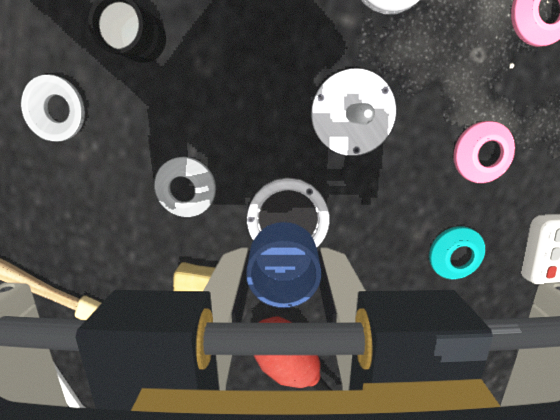

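The cup is held at (285,265), just above the large nest at (288,217). The arbor is clear at (353,112). Lowering.

Emit:
step_arm(
  deltas=[
    {"offset":[-0.15,0.2,2],"roll":0},
    {"offset":[0,0,2],"roll":0},
    {"offset":[0,0,1.5],"roll":0},
    {"offset":[0,0,1],"roll":0},
    {"offset":[0,0,0.6],"roll":0},
    {"offset":[0,0,0.4],"roll":0},
    {"offset":[0,0,0.1],"roll":0},
    {"offset":[0,0,0],"roll":0},
  ],
)

```text
t: 18.8
tool_pos: [0.5629, -0.4262, 0.0172]
orientation: [2.221, 2.221, 0.0]
force: [0.9, -0.7, -0.9]
opening: 0.0386
```

Emit:
step_arm(
  deltas=[
    {"offset":[0,0,0],"roll":0},
    {"offset":[0,0,0],"roll":0},
    {"offset":[0,0,0],"roll":0},
    {"offset":[0,0,0],"roll":0},
    {"offset":[0,0,-1],"roll":0},
    {"offset":[0,0,-2],"roll":0},
    {"offset":[0,0,-3],"roll":0},
    {"offset":[0,0,-3],"roll":0},
  ],
  fingers=5.8,
)

```text
t: 19.8
tool_pos: [0.5631, -0.4262, 0.1095]
orientation: [2.22, 2.22, 0.0]
force: [-0.3, -0.3, -0.5]
opening: 0.0584
```

Emit:
step_arm(
  deltas=[
    {"offset":[0.9,-1.8,0],"roll":0},
    {"offset":[0.9,-1.8,0],"roll":0},
    {"offset":[0.9,-1.8,0],"roll":0},
    {"offset":[0.9,-1.8,0],"roll":0},
    {"offset":[0.9,-1.8,0],"roll":0},
    {"offset":[0.9,-1.8,0],"roll":0},
    {"offset":[0.9,-1.8,0],"roll":0},
    {"offset":[0.9,-1.8,0],"roll":0},
    {"offset":[0.9,-1.8,0],"roll":0},
    {"offset":[0.9,-2,0],"roll":0},
    {"offset":[0,0,0],"roll":0},
    {"offset":[0,0,0],"roll":0},
  ],
  fingers=6.6,
)

```text
t: 21.3
tool_pos: [0.3816, -0.3367, 0.108]
orientation: [2.22, 2.219, 0.0]
force: [0.3, -0.7, 0.9]
opening: 0.0658
```

```bash
python3 d.py 7 washer_hollow_up mould_cup arbor
```

```text
21.3 [ 0.3816 -0.3367  0.108 ] [ 0.2604 -0.7473  0.9088] 0.06580506579121369
washer_hollow_up pin 0.66 [278. 206.] [ 0.3764 -0.3365]
washer_hollow_up sil 0.77 [281. 220.] [ 0.3802 -0.3375] size err 0.038 move[dy,dx]cm -0.07729881894784074 -0.1411462137142494
mould_cup pin 0.6 [464. 296.] [ 0.5659 -0.4322]
mould_cup sil 0.67 [468. 286.] [ 0.5576 -0.4096] size err 1.655 move[dy,dx]cm -7.289196425419386 17.602679687005345
arbor pin 0.58 [525. 214.] [ 0.6114 -0.3446]
arbor sil 0.78 [529. 216.] [ 0.6132 -0.3443] size err 0.046 move[dy,dx]cm -0.7612438268751409 23.16119396585569
```

View pics/7.png

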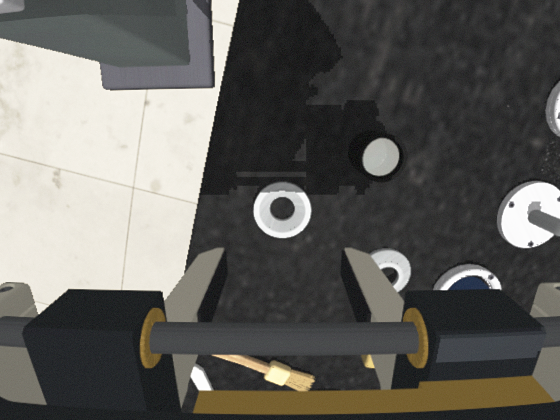

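The hollow-up washer is at (282,210) and the cup sits in its nest at (470,283). Grasping the washer by its rim.

Emit:
step_arm(
  deltas=[
    {"offset":[0.05,-0.2,2.5],"roll":0},
    {"offset":[0,0,2.5],"roll":0},
    {"offset":[0,0,2.5],"roll":0},
    {"offset":[0,0,1.7],"roll":0},
    {"offset":[0,0,1],"roll":0},
    {"offset":[0,0,0.1],"roll":0},
    {"offset":[0,0,0],"roll":0},
  ],
)

```text
t: 22.52
tool_pos: [0.3791, -0.3359, 0.0044]
orientation: [2.221, 2.221, -0.0]
force: [0.3, -0.4, -0.5]
opening: 0.0658
```

Emit:
step_arm(
  deltas=[
    {"offset":[0,0,0],"roll":0},
    {"offset":[0,0,0],"roll":0},
    {"offset":[0,0,0],"roll":0},
    {"offset":[0,0,0],"roll":0},
    {"offset":[0,0,0],"roll":0},
    {"offset":[0,0,0],"roll":0},
  ],
  fingers=4,
  grip_force=30,
)

```text
t: 23.28
tool_pos: [0.3791, -0.3358, 0.0042]
orientation: [2.221, 2.221, -0.0]
force: [-1.5, 0.1, 5.6]
opening: 0.0489
```

Emit:
step_arm(
  deltas=[
    {"offset":[0,0,-2.5],"roll":0},
    {"offset":[0,0,-3.5],"roll":0},
    {"offset":[0,0,-4],"roll":0},
    {"offset":[0,1.8,0],"roll":0},
    {"offset":[0,2.6,0],"roll":0},
    {"offset":[0,2.6,0],"roll":0},
    {"offset":[0,2.6,0],"roll":0},
    {"offset":[0,2.6,0],"roll":0},
    {"offset":[0,2.6,0],"roll":0},
    {"offset":[-0.3,2.6,0],"roll":0},
    {"offset":[-0.3,2.6,0],"roll":0},
    {"offset":[-0.1,1.8,0],"roll":0},
  ],
)

```text
t: 24.78
tool_pos: [0.5973, -0.3415, 0.1012]
orientation: [-2.219, -2.22, 0.001]
force: [0.6, 0.3, -0.9]
opening: 0.0492
```

Emit:
step_arm(
  deltas=[
    {"offset":[0,1.6,0],"roll":0},
    {"offset":[0,0,0],"roll":0},
    {"offset":[0,0,0],"roll":0},
  ],
)

```text
t: 25.15
tool_pos: [0.6119, -0.3419, 0.1022]
orientation: [-2.22, -2.22, 0.001]
force: [0.1, 0.1, -0.7]
opening: 0.049
```

```bash
python3 d.py 8 arbor washer_hollow_up
```

```text
25.15 [ 0.6119 -0.3419  0.1022] [ 0.1332  0.1305 -0.739 ] 0.049014615864617764
arbor pin 0.82 [287. 211.] [ 0.6146 -0.3441]
arbor sil 0.94 [285. 205.] [ 0.6138 -0.3394] size err 0.119 move[dy,dx]cm 0.25002828345734307 0.1996121527156003
washer_hollow_up pin 0.62 [281. 257.] [ 0.6088 -0.3896]
washer_hollow_up sil 0.91 [276. 278.] [ 0.6114 -0.3931] size err -0.354 move[dy,dx]cm -5.113641387010653 -0.044985630122962306
```

View pics/8.png

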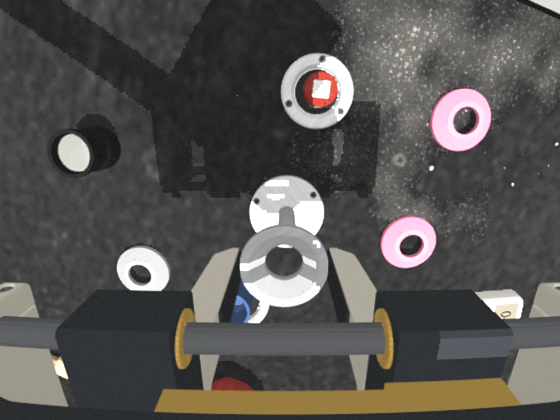

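The washer is held level with its centre near (284,265), and the post shows through behind its upper edge. Before lowering I'll compute where the rim centre is in the hand.

```bash
python3 - <<'E'
from h import *
w=cams.read_camera("wrist");m=cams.silhouettes(w,"washer_hollow_up")[0]["mask"]
ys,xs=np.where(m);print(xs.min(),xs.max(),ys.min(),ys.max())
g=cv2.cvtColor(w["pixels"],cv2.COLOR_RGB2GRAY)
print(cv2.resize(g[222:310:4,284:285],None,fx=1,fy=1).ravel())
for q in [(284.5,265)]: print("rim",atz(w,q,.1097))
print("hole",atz(w,(285,260),.1022-.0045+.002))
t=cams.read_camera("top")
for n in("arbor",):print([ (r["xy"],r["score"]) for r in cams.pinpoint(t,n)])
E
```

```text
240 327 224 305
[149 153 173 160 154 142 129  56  68  68  71  68  71  65 133 237 238 239
 240 245 254 231]
rim [ 0.61281457 -0.34295686  0.1097    ]
hole [ 0.6131289  -0.34477453  0.0997    ]
[]
```

Emit:
step_arm(
  deltas=[
    {"offset":[-0.1,0.1,1.5],"roll":0},
    {"offset":[0,0,1.5],"roll":0},
    {"offset":[0,0,1],"roll":0},
    {"offset":[0,0,0.8],"roll":0},
    {"offset":[0,0,0.8],"roll":0},
    {"offset":[0,0,0.6],"roll":0},
    {"offset":[0,0,0],"roll":0},
  ],
)

```text
t: 26.48
tool_pos: [0.6134, -0.3432, 0.041]
orientation: [-2.221, -2.221, 0.0]
force: [0.3, 0.7, -1.2]
opening: 0.0495
```

Emit:
step_arm(
  deltas=[
    {"offset":[0,0,0.8],"roll":0},
    {"offset":[0,0,0.8],"roll":0},
    {"offset":[0,0,0.6],"roll":0},
    {"offset":[0,0,0.4],"roll":0},
    {"offset":[0,0,0],"roll":0},
  ],
)

```text
t: 27.1
tool_pos: [0.6134, -0.3432, 0.0151]
orientation: [-2.221, -2.221, 0.0]
force: [0.3, -0.8, -1.0]
opening: 0.049
```

No contact forces on the way down. Releasing and going to the second washer.

Emit:
step_arm(
  deltas=[
    {"offset":[0,0,0.1],"roll":0},
    {"offset":[0,0,0],"roll":0},
  ],
)

```text
t: 27.35
tool_pos: [0.6138, -0.3435, 0.0149]
orientation: [2.221, 2.221, 0.0]
force: [0.1, 0.5, -1.4]
opening: 0.0486
```

Emit:
step_arm(
  deltas=[
    {"offset":[0,0,0],"roll":0},
    {"offset":[0,0,0],"roll":0},
    {"offset":[0,0,0],"roll":0},
    {"offset":[0,0,0],"roll":0},
    {"offset":[0,0,-1],"roll":0},
    {"offset":[0,0,-2.5],"roll":0},
    {"offset":[0,0,-3],"roll":0},
    {"offset":[0,0,-3],"roll":0},
  ],
  fingers=6.2,
)

```text
t: 28.35
tool_pos: [0.6138, -0.3435, 0.1114]
orientation: [2.221, 2.221, 0.0]
force: [0.4, 0.2, 0.1]
opening: 0.0617
```

Emit:
step_arm(
  deltas=[
    {"offset":[-1,-2.3,0],"roll":0},
    {"offset":[-1,-2.3,0],"roll":0},
    {"offset":[-1,-2.3,0],"roll":0},
    {"offset":[-1,-2.3,0],"roll":0},
    {"offset":[-1,-2.3,0],"roll":0},
    {"offset":[-1.1,-2.2,0],"roll":0},
    {"offset":[0,0,0],"roll":0},
    {"offset":[0,0,0],"roll":0},
  ],
)

```text
t: 29.35
tool_pos: [0.477, -0.4045, 0.11]
orientation: [2.221, 2.221, 0.001]
force: [0.7, 0.7, 0.8]
opening: 0.062
```

```bash
python3 d.py 9 washer_hollow_down arbor mould_cup washer_hollow_up
```

```text
29.35 [ 0.477  -0.4045  0.11  ] [0.7023 0.6651 0.7708] 0.061977587122931735
washer_hollow_down pin 0.95 [552. 178.] [ 0.728  -0.3769]
washer_hollow_down pin 0.85 [519. 263.] [ 0.7137 -0.4647]
washer_hollow_down sil 0.91 [288. 197.] [ 0.4785 -0.4027] size err 0.036 move[dy,dx]cm 0.17827341199093127 0.1559148666985144
washer_hollow_down sil 0.82 [523. 261.] [ 0.7161 -0.4631] size err 0.036 move[dy,dx]cm -5.854992585609847 23.914230899967144
arbor pin 0.85 [440. 139.] [ 0.6135 -0.3442]
arbor sil 0.56 [436. 139.] [ 0.6101 -0.3424] size err 0.1 move[dy,dx]cm 6.210670620955961 13.315716126790706
mould_cup pin 0.85 [375. 234.] [ 0.5631 -0.4323]
mould_cup sil 0.83 [381. 236.] [ 0.5645 -0.4276] size err 0.04 move[dy,dx]cm -2.3118962815888544 8.75453608044318
mould_cup sil 0.38 [476.  31.] [ 0.6308 -0.2542] size err 0.056 move[dy,dx]cm 15.031151943024879 15.384785965581433
washer_hollow_up pin 0.83 [444. 143.] [ 0.6173 -0.3471]
washer_hollow_up sil 0.75 [450. 150.] [ 0.6178 -0.3455] size err -0.0 move[dy,dx]cm 5.898932948110791 14.088356682729792
```

View pics/9.png

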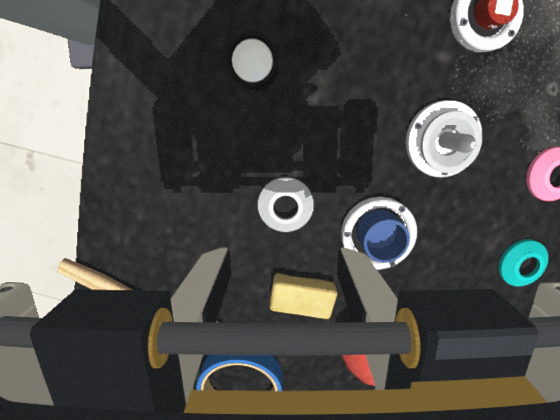

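The first washer lies level on the arbor at (446,140), the cup sits in its nest at (381,235), and the second washer is at (286,204). Going down low to take its rim.

Emit:
step_arm(
  deltas=[
    {"offset":[0.1,0.1,2.5],"roll":0},
    {"offset":[0,0,2.5],"roll":0},
    {"offset":[0,0,2.5],"roll":0},
    {"offset":[0,0,1.7],"roll":0},
    {"offset":[0,0,1],"roll":0},
    {"offset":[0,0,0.4],"roll":0},
    {"offset":[0,0,0.2],"roll":0},
    {"offset":[0,0,0],"roll":0},
  ],
  fingers=5.8,
)

```text
t: 30.8
tool_pos: [0.478, -0.4038, 0.0023]
orientation: [2.221, 2.221, 0.0]
force: [-0.7, -0.2, 0.3]
opening: 0.0579
```

```bash
python3 - <<'E'
from h import *
s=robot.read_state();print(s["tool_pos"],s["force"],s["opening"])
cams.read_camera("wrist");s=robot.read_state();print(s["tool_pos"],s["force"])
E
```

```text
[ 0.47803342 -0.40378243  0.00231388] [-0.65125309 -0.17631529  0.31462374] 0.05791072640459545
[ 0.47803575 -0.40378617  0.00236136] [-0.58628001  0.03270981 -0.50105129]
```

Emit:
step_arm(
  deltas=[
    {"offset":[0,0,0.1],"roll":0},
    {"offset":[0,0,0],"roll":0},
    {"offset":[0,0,0],"roll":0},
  ],
)

```text
t: 31.22
tool_pos: [0.4777, -0.4034, 0.0007]
orientation: [2.221, 2.221, -0.0]
force: [-0.0, -0.1, -0.9]
opening: 0.0582
```

Emit:
step_arm(
  deltas=[
    {"offset":[0,0,0],"roll":0},
    {"offset":[0,0,0],"roll":0},
    {"offset":[0,0,0],"roll":0},
    {"offset":[0,0,0],"roll":0},
    {"offset":[0,0,0],"roll":0},
    {"offset":[0,0,0],"roll":0},
  ],
  fingers=4,
)

```text
t: 31.98
tool_pos: [0.4777, -0.4034, 0.0007]
orientation: [2.221, 2.221, 0.0]
force: [-0.1, -0.3, -0.5]
opening: 0.0487
```

Emit:
step_arm(
  deltas=[
    {"offset":[0,0,-2],"roll":0},
    {"offset":[0,0,-4],"roll":0},
    {"offset":[0,0,-4],"roll":0},
    {"offset":[0.8,1.6,0],"roll":0},
    {"offset":[1,2.4,0],"roll":0},
    {"offset":[1,2.4,0],"roll":0},
    {"offset":[1,2.4,0],"roll":0},
    {"offset":[1,2.4,0],"roll":0},
    {"offset":[1.2,2.4,0],"roll":0},
    {"offset":[0,0,0],"roll":0},
    {"offset":[0,0,0],"roll":0},
  ],
)

```text
t: 33.35
tool_pos: [0.6132, -0.3431, 0.1]
orientation: [-2.22, -2.221, 0.001]
force: [-0.1, -0.2, -0.8]
opening: 0.049
```

```bash
python3 d.py 10 washer_hollow_down arbor washer_hollow_up
```

```text
33.35 [ 0.6132 -0.3431  0.1   ] [-0.127  -0.2128 -0.836 ] 0.048955381742479626
washer_hollow_down pin 0.72 [409. 243.] [ 0.7283 -0.3759]
washer_hollow_down pin 0.69 [459. 120.] [ 0.7585 -0.2657]
washer_hollow_down sil 0.92 [402. 238.] [ 0.7248 -0.373 ] size err 0.051 move[dy,dx]cm -2.999217142014982 11.161668290763771
washer_hollow_down sil 0.86 [280. 250.] [ 0.6127 -0.3902] size err -0.357 move[dy,dx]cm -4.712207804816759 -0.04938532496667758
arbor pin 0.64 [285. 212.] [ 0.6142 -0.3459]
arbor sil 0.94 [284. 189.] [ 0.6138 -0.3383] size err 0.144 move[dy,dx]cm 0.47238647552712565 0.05334952509467028
washer_hollow_up pin 0.84 [281. 215.] [ 0.6107 -0.3484]
washer_hollow_up sil 0.63 [283. 203.] [ 0.6136 -0.3409] size err 0.245 move[dy,dx]cm 0.21120197346705671 0.03333196396334559
```

View pics/10.png

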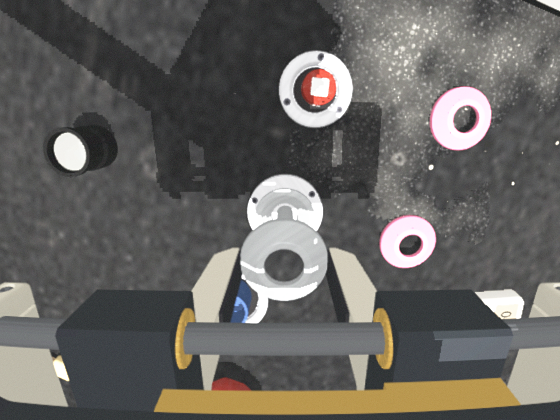

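The second washer is held level at (284,262), and the first sits on the arbor behind it. I'll compute the in-hand centre again.

```bash
python3 - <<'E'
from h import *
w=cams.read_camera("wrist")
hit=[s for s in cams.silhouettes(w,"washer_hollow_down") if abs(s["xy"][0]-280)<20][0]["mask"]
ys,xs=np.where(hit);print(xs.min(),xs.max(),ys.min(),ys.max())
print("rim",atz(w,((xs.min()+xs.max())/2,(ys.min()+ys.max())/2),.102),"hole",atz(w,(284,265),.111))
E
```

```text
240 327 218 299
rim [ 0.6132692  -0.34249492  0.102     ] hole [ 0.6135531  -0.34203462  0.111     ]
```

Emit:
step_arm(
  deltas=[
    {"offset":[-0.15,0.05,1.5],"roll":0},
    {"offset":[0,0,1.2],"roll":0},
    {"offset":[0,0,0.8],"roll":0},
    {"offset":[0,0,0.8],"roll":0},
    {"offset":[0,0,0.8],"roll":0},
    {"offset":[0,0,0.8],"roll":0},
    {"offset":[0,0,0],"roll":0},
  ],
)

```text
t: 34.67
tool_pos: [0.6136, -0.3445, 0.0406]
orientation: [-2.22, -2.22, 0.0]
force: [-1.0, 0.2, -0.9]
opening: 0.0487
```

Emit:
step_arm(
  deltas=[
    {"offset":[0,0,0.7],"roll":0},
    {"offset":[0,0,0.6],"roll":0},
    {"offset":[0,0,0.4],"roll":0},
    {"offset":[0,0,0.15],"roll":0},
    {"offset":[0,0,0],"roll":0},
    {"offset":[0,0,0],"roll":0},
  ],
)

```text
t: 35.42
tool_pos: [0.6143, -0.345, 0.0234]
orientation: [2.221, 2.221, 0.0]
force: [-0.2, 0.3, -0.8]
opening: 0.0487
```

Emit:
step_arm(
  deltas=[
    {"offset":[0,0,0.15],"roll":0},
    {"offset":[0,0,0],"roll":0},
    {"offset":[0,0,0],"roll":0},
  ],
)

```text
t: 35.8
tool_pos: [0.6142, -0.3449, 0.0217]
orientation: [2.221, 2.221, -0.0]
force: [-0.3, -0.1, -1.2]
opening: 0.049
```

Emit:
step_arm(
  deltas=[
    {"offset":[0,0,0],"roll":0},
    {"offset":[0,0,0],"roll":0},
    {"offset":[0,0,0],"roll":0},
    {"offset":[0,0,0],"roll":0},
    {"offset":[0,0,-1],"roll":0},
    {"offset":[0,0,-2.5],"roll":0},
    {"offset":[0,0,-4],"roll":0},
    {"offset":[0,0,-5],"roll":0},
    {"offset":[-1,-3,-3],"roll":0},
    {"offset":[-2,-3,-2],"roll":0},
    {"offset":[0,0,0],"roll":0},
    {"offset":[0,0,0],"roll":0},
  ],
  fingers=6.2,
)

```text
t: 37.3
tool_pos: [0.5544, -0.3746, 0.1967]
orientation: [2.222, 2.221, 0.001]
force: [-0.4, -0.3, -0.2]
opening: 0.0621
```

```bash
python3 d.py 11 washer_hollow_down mould_cup specimen small_nest large_nest; python3 - <<'E'
from h import *
w=cams.read_camera("wrist");c=cams.read_camera("scene")
a=cv2.cvtColor(w["pixels"],4)[30:250,200:480]
b=cv2.cvtColor(c["pixels"],4)[150:260,200:400]
a=cv2.resize(a,(560,440),interpolation=2)
b=cv2.resize(b,(800,440),interpolation=2)
o=np.hstack([a,b]);cv2.imwrite("pics/11v.png",cv2.resize(o,(800,int(440*800/1360)),interpolation=3))
cv2.imwrite("pics/11s.png",b)
print(robot.read_state()["force"])
E
```

```text
37.3 [ 0.5544 -0.3746  0.1967] [-0.4027 -0.3221 -0.1796] 0.06205210723515284
washer_hollow_down pin 0.9 [429. 185.] [ 0.7272 -0.3745]
washer_hollow_down pin 0.83 [410. 254.] [ 0.7143 -0.4631]
washer_hollow_down sil 0.85 [462.  89.] [ 0.7571 -0.2641] size err 0.02 move[dy,dx]cm 11.057411188190525 20.27072422740035
washer_hollow_down sil 0.82 [334. 156.] [ 0.6177 -0.3471] size err -0.036 move[dy,dx]cm 2.751965060010253 6.326168296507085
mould_cup pin 0.84 [293. 228.] [ 0.5659 -0.4288]
mould_cup sil 0.57 [290. 231.] [ 0.5623 -0.4279] size err 0.068 move[dy,dx]cm -5.32774250864817 0.7904872068604463
specimen pin 0.58 [364.  63.] [ 0.6395 -0.2414]
specimen sil 0.9 [365.  63.] [ 0.6402 -0.2426] size err 0.075 move[dy,dx]cm 13.202133573271881 8.577422035323634
small_nest pin 0.73 [360.  67.] [ 0.636  -0.2455]
small_nest sil 0.73 [354.  69.] [ 0.6364 -0.2447] size err 0.052 move[dy,dx]cm 12.993765011211591 8.204815825966127
large_nest pin 0.96 [293. 228.] [ 0.5655 -0.4279]
large_nest sil 0.7 [307. 216.] [ 0.5636 -0.4294] size err 0.04 move[dy,dx]cm -5.473857433252139 0.9212541626488324
[0.44649767 0.22710205 0.72840241]
```

View pics/11.png

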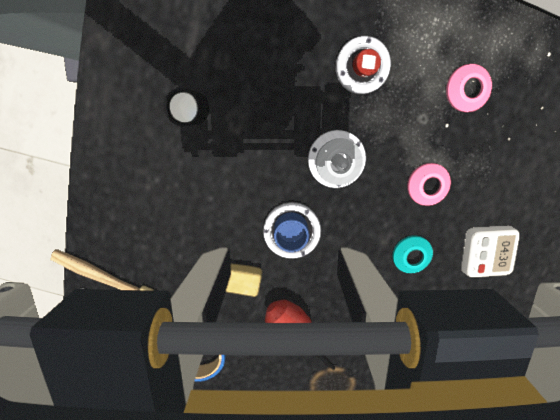

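View pics/11s.png

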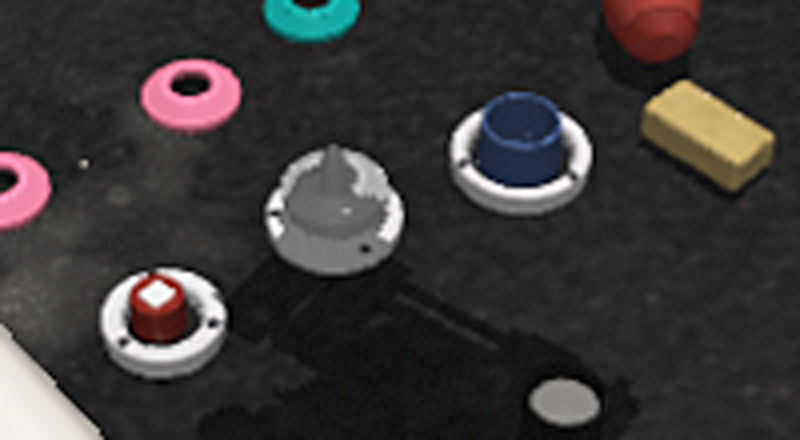

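The final views show the specimen upright in the small nest and the cup upright in the large one. Both washers are stacked level on the arbor, with the post tip standing clear and the tool off everything.

```bash
python3 -c "
from plant import robot
print(robot.close_job(), robot.read_state()['t'])"
```

```text
the job is handed in; nothing more can be done
the job is handed in; nothing more can be done
```

The bench is ready and the job is handed in, at about 37 s of the 117 s allowed. The specimen is in the small nest and the mould cup in the large one. On the arbor the hollow-up washer went on first, then the steel hollow-down washer on top. The pink and turquoise look-alikes were left alone.

- **Last pictures:** the wrist and scene views show the specimen and the cup upright inside their recesses. The washers look level on the arbor with the post tip standing clear, the gripper was open and about 0.2 m up, and the force readings were near zero.
- **Placement fit:** specimen and small nest centres, and cup and large nest centres, agree to about 4 mm.
- **Lowering:** each part was released about 1–3 mm above its seat and dropped the rest. I felt no contact force on the way down.
- **Disagreements:** the silhouette and key-point estimates differed by 2–5 mm where parts were hidden, so I used the clear views instead. The final hollow-down washer reading was about 4 mm off the arbor centre.
- **Not measured:** I judged by eye, not from two views, that the parts are fully seated and that the rims meet. The heights of the parts and seats came mostly from your text. The rough multi-view check put most of their undersides within about 1 cm of the worktop.

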